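# Steady the bedside station, lock its dimmer and load it for the night

### The arm

A 7-joint arm with a two-finger parallel gripper is mounted at the origin on the work surface. World frame = base frame: x ahead of the robot, y to its left, z up, the work surface at z = 0. Lengths are in m, angles in rad, forces in N, time in s.
With the tool pointing down it reaches from about 0.425 to 1.025 m from the base axis. Payload 9.4 kg.
Tool frame: the origin (TCP) lies between the finger pads, 19 mm behind the fingertips; this is the grasp point; z points along the fingers, y is the line along which they close (so a half turn about z gives the same grasp; the last joint's range is limited). The gripper opens to 93 mm and grips with 3 to 60 N. Pads are 15 mm wide; open, the fingers measure 128 mm over their backs; the gripper's body (75 mm by 188 mm) begins 65 mm behind the grasp point.
Start: joints at [-1.333, 0.599, -0.003, 1.599, 0.002, 0.943, -0.08], TCP at [0.224, 0.689, 0.237] pointing down, gripper open.
Joint ranges: [-2.57, 2.57], [-0.35, 1.97], [-1.29, 1.29], [0.11, 2.56], [-1.05, 4.19], [0.11, 1.86], [-2.63, 2.63]. Speed limits (rad/s): [2.22, 2.22, 3.01, 3.01, 3.14, 3.14, 3.14].

### API

Orientations are given as a unit quaternion [w, x, y, z].
In Python, from workcell import manip gives the robot as it stands.
- The arm moves only by the tool jog_arm, never from a script. Its argument "deltas" is text: rows parted by semicolons, each of 6 numbers parted by spaces: the shift along the world's x, y, z each as a share of 300 mm, from -1 to 1, then the turn, a rotation vector about the world's x, y, z each as a share of 180 degrees, from -1 to 1. A call has 1 to 10 rows; each row is the pose to reach, as a shift and turn from the pose commanded when the call began, turning the shorter way round; what a row does not reach only later rows make up. A row lasts 1/10 s, in which the tool goes at most 50 mm and 8.59 degrees, less where a joint would pass 70% of its speed; a pose out of reach is approached as far as the arm can. A call with a number of a shift or a turn outside -1 to 1 is refused whole. A call with a gripper value outside its range is refused whole. "gripper" is the gripper command: -1 is fully open, 1 is shut, values between are in proportion, set as the call begins (left out, the last holds). The fingers move at their own pace and stop on an object; "squeeze" is the grip in N (left out, the last holds). Time passes only in rows, so rows that repeat a pose let the fingers close. It gives the time, the measured TCP pose, the force and the opening at its end, in the units of the state.
- manip.read_state(): the state, without advancing time (a new reading comes with each control period).
- manip.snapshot(name): name is "side" or "top" or "wrist"; returns a dict with "color" (400x640x3 uint8, red, green, blue), "K" (3x3 intrinsics, pixels), "R" (3x3) and "t" (3): a world point X has camera coordinates R X + t. Camera axes: x right, y down, z forward; pixel columns grow to the right and rows downward; lengths in m; the calibration is good to about 2 mm. A picture is of the moment at which its call begins. There is no depth.
- manip.hand_in(): hands the job in, once; it reports no verdict.
Trained networks look in the newest picture that a camera, given by its name, has taken for a name from the list of things; names that differ only in an ending like _2 or _b are one class to them, and where a whole thing is asked for, a point or a joint stands for the part that bears it (a point fixed in the world has none). Each returns a list of dicts, best first, with "conf" (0 to 1); they miss things now and then, are a little off and sometimes report something else, mostly with a low value. They report only what shows in the picture. A call takes as long as a camera call. They do not tell look-alikes from the thing itself.
- manip.boxes_of(camera, target): "bbox" ([left, top, right, bottom] in pixels, round what is visible of it).
- manip.cut_out(camera, target): "mask" (400x640 bool, what is visible of it) and "bbox" ([left, top, right, bottom] in pixels, round what is visible of it).
The state is a dict: "time": time; "joint_pos": joint angles; "joint_velocities": joint speeds; "joint_torque": joint torques, N m; "eef_pos": TCP position; "ee_rot": TCP orientation; "force": force on the tool from outside, world axes, zero at the start; "moment": the same for the moment, N m; "finger_gap": finger opening in m.
Only numpy, scipy, OpenCV 4.12 (cv2) and the standard library are available. Lean on these libraries where they do the work, as an engineer would, in place of code of your own. Each camera call takes 0.05 s, during which the arm holds its last target. There are 200 camera calls.

### The job

The wooden bedside station rocks because its one screw foot is too short: first, while its tray is still empty, screw the brass foot wheel at its front left corner clockwise until the station stands level and firm on all four feet. Then turn the dimmer dial so that its white pointer is on the green mark, and slide the orange fork lock fully home over it. Whichever of the red glasses case, grey pill case, white earbud case and black remote are lying about go into the station's tray once it is firm, each lying flat on the tray floor, right way up, none on top of another; leave the tumbler, coin dish, hair brush and cream jar where they are, and do not shove the station about.

Things in the scene. Friction and masses are not known exactly. Their poses are not given: they have to be found in the camera images.
- station: Loose wooden station, 2 kg, deck 295 (x) x 340 (y) mm, top 40 mm up. Origin at nightstand level, mid-width, 130 mm behind the front edge; x runs front (robot side) to back, y left. Back light bar 76 mm high at x 148-164. Fixed feet at (-105,-145), (140,145), (140,-145) mm, screw foot (-105,145). Short foot: leans to that corner, 0.005 rad per mm, and rocks; level on all four: tilt 0.
- foot_wheel (a joint): Screw foot's wheel, rad, grows clockwise seen from above (1.5 rad or less a grasp, several needed). Each rad lengthens the foot by 1 mm. 0 = as long as the other three (all four bear); negative = too short, positive = too long (rocks too). Starts at -6 to -4. Friction 0.06 N m, stays put. At 0 its white notch points to the station's front (-x).
- foot_wheel_grip (a point): Centre of the brass wheel on its vertical axis, at station (-105,145), 57 mm above the nightstand. Plain disc 40 mm across, 20 mm tall (47 to 67 mm up), 7 mm or more clear of the deck; grip across any diameter from above, TCP about 63 mm above the nightstand. Turns with the wheel.
- dial (a joint): Dimmer dial, rad, grows clockwise seen from above. 0 = white pointer on the green mark, the bar lying along the station's y with its pointer end to -y. It starts at -1.75 to -0.6. Friction 0.05 N m, stays where left.
- dial_grip (a point): On the dial's axis, at station (-88,35), 71 mm above the nightstand: TCP height to grip the bar. Bar 10 mm thick, 48 long, 49 to 75 mm above the nightstand, on a black disc 44 mm across, its top 49 mm up. The point turns with the dial: the bar lies along the point's y (pinch along its x), white pointer end at -y.
- lock (a joint): Orange fork lock, m: 0 = open (start), 0.032 = fully home, sliding along the station's +y towards the dial. Friction 1.5 N. Its two prongs, 18 mm apart, straddle the pointer end of the dial's bar when home, and jam on the bar if the dial is more than about 0.16 rad off.
- lock_tab (a point): Grip point (TCP) in the fork lock's upright tab, which is 14 mm (station x) by 18 mm (y), its top 80 mm above the nightstand; the point lies 66 mm above the nightstand. Pinch along the station's x, or push its -y face. Open, it is 106 mm to -y of the dial's axis.
- tray_in (a point): Centre of the tray floor, at station (52.5,0), 40 mm above the nightstand; axes as the station. The tray is 175 mm (x) by 330 mm (y) inside with a rim 6 mm high; all four things fit side by side with their lengths along x, 78 mm apart in y and 98 mm beside the taller glasses case to leave room for fingers.
- glasses_case: Red glasses case, 150 (x) x 56 (y) x 38 mm, about 110 g, origin centre of underside. May be absent.
- pill_case: Slim grey pill case with a steel clip at its +x end, 92 (x) x 48 (y) x 18 mm, about 60 g, origin centre of underside. May be absent.
- earbud_case: White earbud case, 64 (x) x 46 (y) x 26 mm, about 50 g, origin centre of underside. May be absent.
- remote: Black remote control, 140 (x) x 40 (y) x 18 mm, about 90 g, origin centre of underside. May be absent.
- tumbler: Empty steel tumbler, 72 mm across, 85 mm tall, loose; leave alone.
- coin_dish: White ceramic dish with coins, 110 mm across, 28 mm tall, loose; leave alone.
- hair_brush: Wooden hair brush lying bristles down, 215 x 58 x 30 mm; leave alone.
- cream_jar: Cream jar, 56 mm across, 50 mm tall; leave alone.
There are look-alikes about, which are no part of the job. What is shaped like the earbud_case but blue is not meant.

How it is judged:
On the way, in this order (a step that is already met when the one before it is completed fails the run):
1. the station stands level on all four feet, its tray still empty (angle between station's own z axis and vertical below 0.007 rad and value of joint foot_wheel between -1 and 1 rad and height (world z) of each of glasses_case, pill_case, earbud_case, remote below 0.03 m), for 0.3 s.
2. the dial's pointer is on the green mark, the lock still open (value of joint dial between -0.12 and 0.12 rad and value of joint lock below 0.008 m), for 0.3 s.
3. the fork lock is fully home over the dial at its mark (value of joint dial between -0.12 and 0.12 rad and value of joint lock above 0.027 m), for 0.3 s.
At the end, for the whole second after the job is handed in: Station tilt under 0.007 rad, screw foot within 1 mm of the other feet's length; dial within 0.12 rad of its mark, lock over 27 of 32 mm home; every case and remote present at rest, flat on the tray floor (within 7 mm), centre within 65 mm in x and 150 mm in y of the tray's centre (all of step 3 and angle between station's own z axis and vertical below 0.007 rad and value of joint foot_wheel between -1 and 1 rad and linear speed of station below 0.02 m/s and x of glasses_case in the frame of tray_in between -0.065 and 0.065 m and y of glasses_case in the frame of tray_in between -0.15 and 0.15 m and z of each of glasses_case, pill_case, earbud_case, remote in the frame of tray_in below 0.007 m and angle between each of glasses_case, pill_case, earbud_case, remote's own z axis and vertical below 0.1 rad and linear speed of each of glasses_case, pill_case, earbud_case, remote below 0.03 m/s and x of pill_case in the frame of tray_in between -0.065 and 0.065 m and y of pill_case in the frame of tray_in between -0.15 and 0.15 m and x of earbud_case in the frame of tray_in between -0.065 and 0.065 m and y of earbud_case in the frame of tray_in between -0.15 and 0.15 m and x of remote in the frame of tray_in between -0.065 and 0.065 m and y of remote in the frame of tray_in between -0.15 and 0.15 m); the robot touches nothing.
It fails at once if the tumbler, dish, brush or jar is moved more than 3 cm (distance of any of tumbler, coin_dish, hair_brush, cream_jar from where it was at the start of the episode above 0.03 m).
It fails at once if the station is shoved more than 4 cm (distance of station from where it was at the start of the episode above 0.04 m).
Of glasses_case, pill_case, earbud_case, remote only 2 to 4 are there at a start; the rules pass over those that are not, and their reading is None.
At some moment in a run one of glasses_case, pill_case, earbud_case, remote may be knocked a few centimetres aside while the robot is not near it.
Once in a run the grip may slacken for a moment while it holds something.
It also fails if it takes over 208 s, if anything falls off the work surface, if the arm or the gripper's body presses on something with over 40 N, if the wrist force passes 120 N, or if a joint passes its speed limit or range.

## Working session

There is one attempt and no reset: what is moved stays moved. The work goes in short steps, Python scripts to look and compute and a tool call to move; the robot and the scene stay as the last step left them, time stands still between calls to the robot, and variables do not carry over. Pictures are saved under pics/ and viewed, on a budget of 14 in all, crops included, one or two more only if the job needs it, and the job is handed in when it is done.

Besides the shell and the picture viewer there is one more tool, called after "Call:" by a JSON object that holds its "name" and its "arguments", one argument or row to a line. jog_arm: Moves the arm, as the interface text tells. Shift numbers are shares of 300 mm and turn numbers shares of 180 degrees, none past 1 either way. Its arguments: {"type":"object","properties":{"deltas":{"type":"string"},"gripper":{"type":"number"},"squeeze":{"type":"number"}},"required":["deltas"]}

```bash
mkdir -p pics; ls; python3 - <<'E'
from workcell import manip
import cv2
print(manip.read_state())
for c in ("top","side"):
    s=manip.snapshot(c); cv2.imwrite(f"pics/{c}0.png",s["color"][:,:,::-1]); print(c,s["K"],s["R"],s["t"])
    for n in "station foot_wheel dial lock glasses_case pill_case earbud_case remote tumbler coin_dish hair_brush cream_jar".split():
        print(n,[(b["bbox"],round(b["conf"],2)) for b in manip.boxes_of(c,n)])
E
```

```text
pics
{'time': 0.0, 'joint_pos': array([-1.33272704,  0.60011288, -0.00258081,  1.60009335,  0.00179366,
        0.9428636 , -0.07980092]), 'joint_velocities': array([ 0.00243091, -0.00138331, -0.00206138,  0.00058055,  0.00035064,
        0.00068326, -0.00116511]), 'joint_torque': array([-1.17951320e-03, -7.65075517e+01,  1.49711106e+00, -2.52361339e+01,
       -5.23692544e-02,  1.67976989e-02,  1.57881414e-04]), 'eef_pos': array([0.22431342, 0.68897363, 0.23658127]), 'ee_rot': array([-6.08730043e-05,  1.56693778e-01,  9.87646959e-01, -7.34919798e-04]), 'force': array([0.67016271, 0.15268513, 0.42215598]), 'moment': array([-0.02863366,  0.02517866, -0.00172344]), 'finger_gap': 0.09304158086316777}
top [[397.21316985   0.         322.43754928]
 [  0.         397.21316985 205.42374611]
 [  0.           0.           1.        ]] [[-0.02564049 -0.99961934  0.01018574]
 [-0.98863124  0.02384591 -0.14845757]
 [ 0.14815817 -0.01387646 -0.98886632]] [-0.03269827  0.54102309  1.03979042]
station [([241.7, 118.3, 368.8, 226.4], 0.87)]
foot_wheel [([244.8, 208.3, 258.1, 222.5], 0.44)]
dial [([2
[... 868 characters left out ...]
88 ]
 [ 0.26681647  0.81043904 -0.52153382]] [-0.50185971  0.13831379  1.18031125]
station [([292.6, 151.7, 425.0, 237.9], 0.71)]
foot_wheel [([299.3, 166.9, 304.4, 173.9], 0.56)]
dial [([308.7, 179.5, 320.1, 192.6], 0.69)]
lock [([314.5, 189.0, 334.2, 209.2], 0.64)]
glasses_case []
pill_case [([365.5, 268.9, 402.1, 302.6], 0.89)]
earbud_case [([323.8, 282.1, 347.8, 311.4], 0.82), ([339.1, 316.4, 376.2, 348.6], 0.72)]
remote [([252.5, 146.3, 274.5, 166.0], 0.79)]
tumbler [([333.1, 127.9, 351.4, 156.9], 0.88)]
coin_dish [([423.7, 244.9, 471.7, 278.9], 0.91)]
hair_brush [([247.5, 239.4, 295.3, 311.0], 0.72)]
cream_jar [([218.1, 159.4, 238.1, 179.1], 0.63), ([291.9, 155.1, 427.3, 237.2], 0.21)]
```

```bash
python3 - <<'E'
import cv2
i=cv2.imread("pics/top0.png")
cv2.imwrite("pics/topz.png",cv2.resize(i[100:330,140:510],(800,497),interpolation=cv2.INTER_CUBIC))
E
```

```text
(no output)
```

View pics/topz.png

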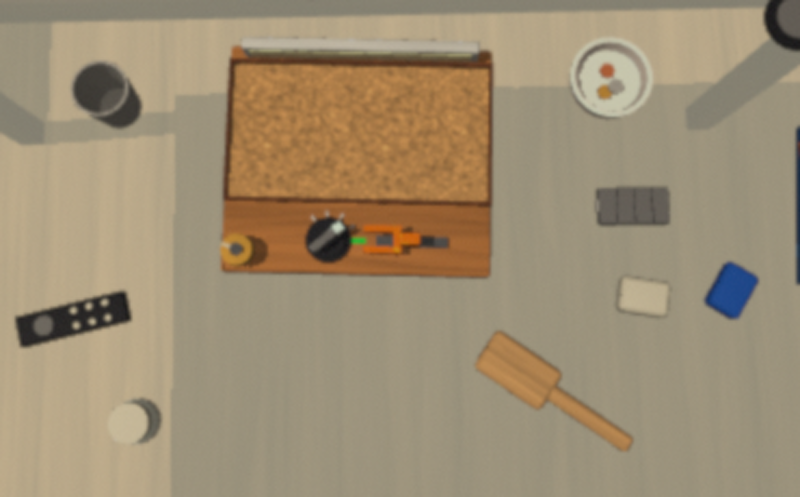

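View pics/side0.png

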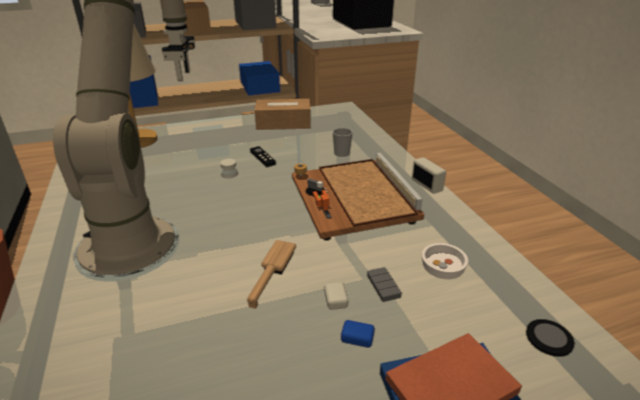

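The top view shows the station upper centre (wheel at full-frame px 250,215; dial 291,210; lock 320,211). The remote is on the left (173,247), the pill case at 433,195 and the white earbud case at 438,236. The blue look-alike is at 478,234. There is no glasses case: the red thing at lower right in the side view is a book.

```bash
cat > h.py <<'E'
from workcell import manip
import numpy as np, cv2
from scipy.spatial.transform import Rotation as Ro
def p2w(s,uv,z):
    K,R,t=s["K"],np.array(s["R"]),np.array(s["t"])
    c=-R.T@t; d=R.T@np.linalg.inv(K)@np.array([uv[0],uv[1],1.])
    return c+d*(z-c[2])/d[2]
def w2p(s,X):
    q=s["K"]@(np.array(s["R"])@np.array(X)+s["t"]); return q[:2]/q[2]
def rect(mask):
    cs,_=cv2.findContours(mask.astype(np.uint8),cv2.RETR_EXTERNAL,cv2.CHAIN_APPROX_NONE)
    return max(cs,key=cv2.contourArea)[:,0,:].astype(float)
def obj(s,cam,name,z,k=0):
    r=manip.cut_out(cam,name)
    out=[]
    for m in r:
        c=rect(m["mask"]); w=np.array([p2w(s,p,z)[:2] for p in c])
        (cx,cy),(a,b),ang=cv2.minAreaRect((w*1000).astype(np.float32))
        if a<b: a,b,ang=b,a,ang+90
        out.append((round(m["conf"],2),np.round([cx,cy,a,b,(ang+90)%180-90],1)))
    return out
def st():
    s=manip.read_state(); q=s["ee_rot"]; r=Ro.from_quat([q[1],q[2],q[3],q[0]]).as_matrix()
    print("t",round(s["time"],2),"pos",np.round(s["eef_pos"]*1000,1),"yaxis deg",round(np.degrees(np.arctan2(r[1,1],r[0,1])),2),"z",np.round(r[:,2],3),"F",np.round(s["force"],1),"gap",round(s["finger_gap"]*1000,1)); return s
E
python3 - <<'E'
from h import *
s=manip.snapshot("top")
print("cam",-np.array(s["R"]).T@s["t"])
for n,z in [("foot_wheel",.06),("dial",.06),("lock",.06),("pill_case",.018),("earbud_case",.02),("remote",.018),("hair_brush",.03),("coin_dish",.02),("tumbler",.04),("cream_jar",.04),("station",.04)]:
    print(n,obj(s,"top",n,z))
f=lambda x,y:(140+x*.4625,100+y*.4628)
for n,x,y,z in [("FL",221,271,.036),("FR",490,276,.036),("trayFL",230,199,.046),("trayFR",490,203,.046),("wheel",237,247,.065),("dialdisc",328,240,.049),("BL",234,60,.046),("BR",491,66,.046)]: print(n,np.round(p2w(s,f(x,y),z)*1000))
E
```

```text
cam [ 0.37998048 -0.0311584   1.10886575]
foot_wheel [(0.73, array([312.8, 270.3,  62. ,  52.9,  88.5])), (0.44, array([ 5.134e+02,  1.471e+02,  3.770e+01,  3.710e+01, -1.000e-01]))]
dial [(0.74, array([525.5,  36.9,  40.4,  40. ,  -1. ]))]
lock [(0.54, array([523.6, -41.7,  69.3,  35. ,  88.6]))]
pill_case [(0.9, array([ 565.6, -353.6,   96. ,   45.4,   88.6])), (0.26, array([729.4, 324.9, 106.3,  71.7,  44.1]))]
earbud_case [(0.92, array([ 454. , -473.5,   67. ,   50.4,  -32.9])), (0.59, array([ 447.9, -358.8,   67. ,   47.5,   82.2]))]
remote []
hair_brush [(0.64, array([ 327.7, -240. ,  215. ,   58.9,   54.7]))]
coin_dish [(0.63, array([ 738.2, -337.4,  110.6,  106. ,   -3.2]))]
tumbler [(0.78, array([726.1, 317.5,  97.4,  72.7,  61.9]))]
cream_jar [(0.92, array([311.3, 277.2,  60.2,  54.3, -89.1])), (0.4, array([528.3,  38.2,  41.1,  40.7,  -1. ]))]
station [(0.8, array([637.5,  -1.5, 340.6, 310.7,  87.4]))]
FL [491. 172.  36.]
FR [ 477. -164.   36.]
trayFL [581. 159.  46.]
trayFR [ 568. -167.   46.]
wheel [517. 147.  65.]
dialdisc [525.  37.  49.]
BL [763. 155.  46.]
BR [ 747. -176.   46.]
```

Call:
{"name": "jog_arm", "arguments": {
  "deltas": "0.5 -0.9 0 0 0 0;0.5 -0.9 0 0 0 0;0.5 -0.9 0 0 0 0;0.5 -0.9 0 0 0 0;0.5 -0.9 0 0 0 0;0.5 -0.9 0 0 0 0;0.5 -0.9 0 0 0 0;0.5 -0.9 0 0 0 0",
  "gripper": -1,
  "squeeze": 20
}}

```text
time: 2.7
eef_pos: [0.3758, 0.4178, 0.2379]
ee_rot: [0.0, 0.159, 0.987, 0.0]
force: [-0.2, 1.7, -0.1]
finger_gap: 0.0929
```

Call:
{"name": "jog_arm", "arguments": {
  "deltas": "0.47 -0.9 0 0 0 -0.05;0.47 -0.9 0 0 0 -0.05;0.47 -0.9 0 0 0 -0.05;0.47 -0.9 0 0 0 -0.05;0.47 -0.9 0 0 0 -0.05;0.47 -0.9 0 0 0 -0.05;0.47 -0.9 0 0 0 -0.05;0.47 -0.9 0 0 0 -0.05"
}}

```text
time: 3.5
eef_pos: [0.5161, 0.1499, 0.2373]
ee_rot: [0.0, 0.234, 0.972, 0.0]
force: [-1.0, 0.2, -0.2]
finger_gap: 0.093
```

```bash
python3 - <<'E'
from h import *
S=st(); print(S["joint_pos"])
s=manip.snapshot("wrist"); cv2.imwrite("pics/w1.png",s["color"][:,:,::-1])
print("cam",-np.array(s["R"]).T@s["t"])
for n,z in [("foot_wheel",.062),("dial",.06),("lock",.06)]: print(n,obj(s,"wrist",n,z),[b["bbox"] for b in manip.boxes_of("wrist",n)])
E
```

```text
t 3.5 pos [516.1 149.9 237.3] yaxis deg 62.9 z [ 0.     0.001 -1.   ] F [-1.   0.2 -0.2] gap 93.0
[-0.44123561  0.37565424  0.07175586  2.03273795 -0.03983661  0.73401131
  0.7529241 ]
cam [0.45151032 0.18274223 0.38376507]
foot_wheel [(0.73, array([512.7, 150.1,  40.6,  38.1, -27.1])), (0.59, array([520.6,  51.2,  41.5,  35.3,  12.2]))] [[293.1, 165.1, 334.3, 213.7]]
dial [(0.64, array([521. ,  50.7,  42. ,  36.3,  12.2]))] [[205.4, 221.7, 243.5, 264.7]]
lock [(0.63, array([511.7, -40.1,  80.6,  21. , -75.5]))] [[126.4, 252.0, 180.5, 302.5]]
```

View pics/w1.png

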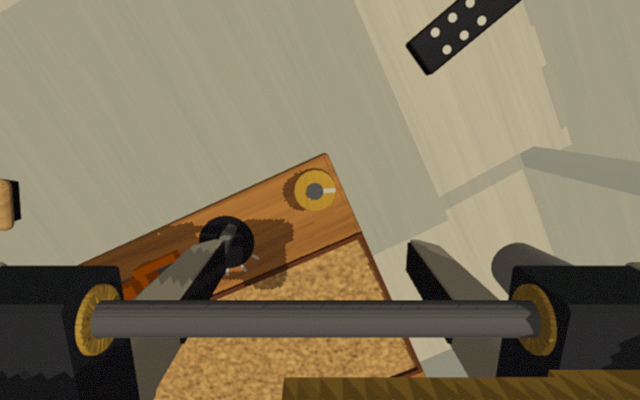

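The wrist view shows the wheel at px (315,190), its notch pointing right (330,190). The dial is at (227,241), partly behind a finger.

```bash
cat >> h.py <<'E'
def last(name,cam="wrist"):
    pass
E
python3 - <<'E'
from h import *
s=manip.snapshot("wrist")
for z in (.062,.067):
    a=p2w(s,(315,190.5),z); b=p2w(s,(330,190.5),z)
    d=b-a; ang=np.degrees(np.arctan2(d[1],d[0])); print(z,np.round(a*1000,1),ang)
    v=np.radians((-2.4+180-ang)%360)-2*np.pi; print("wheel",v)
print("corner FL",p2w(s,(327,154),.035)*1000)
E
```

```text
0.062 [512.9 151.4  62. ] 63.11894672618471
wheel -4.285113996400476
0.067 [511.9 151.9  67. ] 63.118946726184866
wheel -4.285113996400479
corner FL [490.31747867 176.2370128   35.        ]
```

Call:
{"name": "jog_arm", "arguments": {
  "deltas": "-0.01 0.0 -0.4 0 0 0;-0.01 0 -0.5 0 0 0;-0.01 0 -0.587 0 0 0;-0.01 0 -0.587 0 0 0;-0.01 0 -0.587 0 0 0",
  "gripper": -0.3
}}

```text
time: 4.4
eef_pos: [0.5105, 0.1493, 0.0582]
ee_rot: [-0.002, 0.233, 0.972, -0.002]
force: [-0.6, -0.4, 0.5]
finger_gap: 0.0615
```

Call:
{"name": "jog_arm", "arguments": {
  "deltas": "0 0 0 0 0 0;0 0 0 0 0 0;0 0 0 0 0 0;0 0 0 0 0 0;0 0 0 0 0 0",
  "gripper": 1
}}

```text
time: 4.9
eef_pos: [0.5136, 0.1499, 0.0629]
ee_rot: [0.001, 0.234, 0.972, 0.001]
force: [0.4, 0.8, 9.5]
finger_gap: 0.0392
```

Call:
{"name": "jog_arm", "arguments": {
  "deltas": "0 0 0 0 0 -0.0455;0 0 0 0 0 -0.091;0 0 0.001 0 0 -0.1365;0 0 0.001 0 0 -0.182;0 0 0.002 0 0 -0.2275;0 0 0.002 0 0 -0.273;0 0 0.003 0 0 -0.3185;0 0 0.003 0 0 -0.364;0 0 0.004 0 0 -0.4095;0 0 0.004 0 0 -0.455"
}}

```text
time: 5.9
eef_pos: [0.5162, 0.1504, 0.0637]
ee_rot: [0.002, 0.815, 0.579, 0.003]
force: [6.8, 1.6, -5.6]
finger_gap: 0.0396
```

Call:
{"name": "jog_arm", "arguments": {
  "deltas": "0 0 0 0 0 0;0 0 0 0 0 0;0 0 0 0 0 0",
  "gripper": -0.3
}}

```text
time: 6.2
eef_pos: [0.512, 0.1494, 0.0628]
ee_rot: [-0.0, 0.813, 0.582, -0.0]
force: [-0.6, 0.9, -0.7]
finger_gap: 0.0579
```

```bash
python3 - <<'E'
from h import *
S=st()
s=manip.snapshot("wrist"); cv2.imwrite("pics/w2.png",s["color"][:,:,::-1])
print(w2p(s,(.513,.150,.065)))
E
```

```text
t 6.2 pos [512.  149.4  62.8] yaxis deg -18.82 z [-0.001  0.    -1.   ] F [-0.6  0.9 -0.7] gap 57.9
[320.91303582 273.46170272]
```

View pics/w2.png

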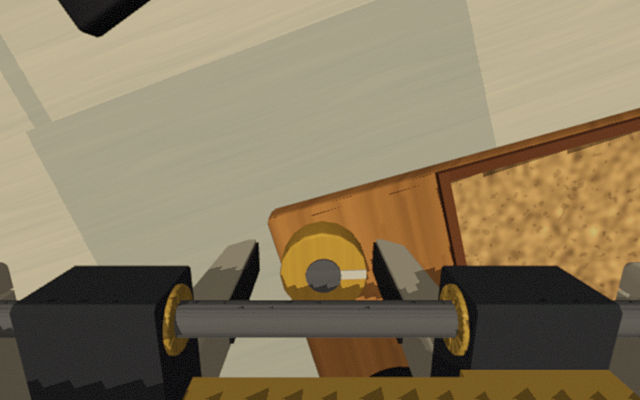

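The notch (355,275) followed the fingers the full 82 degrees, so the grip did not slip. I'll do two more grasps.

Call:
{"name": "jog_arm", "arguments": {
  "deltas": "0 0 0.002 0 0 0.0455;0 0 0.002 0 0 0.091;0 0 0.002 0 0 0.1365;0 0 0.002 0 0 0.182;0 0 0.002 0 0 0.2275;0 0 0.002 0 0 0.273;0 0 0.002 0 0 0.3185;0 0 0.002 0 0 0.364;0 0 0.002 0 0 0.4095;0 0 0.002 0 0 0.455"
}}

```text
time: 7.25
eef_pos: [0.5122, 0.1491, 0.0633]
ee_rot: [-0.0, 0.23, 0.973, -0.0]
force: [-0.1, 0.5, -0.4]
finger_gap: 0.0605
```

Call:
{"name": "jog_arm", "arguments": {
  "deltas": "0 0 0 0 0 0;0 0 0 0 0 0;0 0 0 0 0 0;0 0 0 0 0 0;0 0 0 0 0 0",
  "gripper": 1
}}

```text
time: 7.75
eef_pos: [0.5128, 0.1498, 0.0633]
ee_rot: [0.0, 0.234, 0.972, 0.0]
force: [-0.1, 1.6, 2.1]
finger_gap: 0.0397
```

Call:
{"name": "jog_arm", "arguments": {
  "deltas": "0 0 0 0 0 -0.0455;0 0 0 0 0 -0.091;0 0 0.001 0 0 -0.1365;0 0 0.001 0 0 -0.182;0 0 0.002 0 0 -0.2275;0 0 0.002 0 0 -0.273;0 0 0.003 0 0 -0.3185;0 0 0.003 0 0 -0.364;0 0 0.004 0 0 -0.4095;0 0 0.004 0 0 -0.455"
}}

```text
time: 8.75
eef_pos: [0.5148, 0.1501, 0.0644]
ee_rot: [0.001, 0.815, 0.579, 0.002]
force: [7.0, 1.8, -7.0]
finger_gap: 0.0396
```

Call:
{"name": "jog_arm", "arguments": {
  "deltas": "0 0 0 0 0 0;0 0 0 0 0 0;0 0 0 0 0 0",
  "gripper": -0.3
}}

```text
time: 9.05
eef_pos: [0.5119, 0.1493, 0.0642]
ee_rot: [-0.0, 0.813, 0.582, -0.0]
force: [0.1, 0.2, -0.2]
finger_gap: 0.0582
```

Call:
{"name": "jog_arm", "arguments": {
  "deltas": "0 0 0 0 0 0.0455;0 0 0 0 0 0.091;0 0 0 0 0 0.1365;0 0 0 0 0 0.182;0 0 0 0 0 0.2275;0 0 0 0 0 0.273;0 0 0 0 0 0.3185;0 0 0 0 0 0.364;0 0 0 0 0 0.4095;0 0 0 0 0 0.455"
}}

```text
time: 10.05
eef_pos: [0.5122, 0.149, 0.0644]
ee_rot: [-0.0, 0.23, 0.973, -0.0]
force: [0.2, 0.1, -0.0]
finger_gap: 0.0603
```

```bash
python3 - <<'E'
from h import *
S=st()
s=manip.snapshot("wrist"); cv2.imwrite("pics/w3.png",s["color"][:,:,::-1])
E
```

```text
t 10.05 pos [512.2 149.   64.4] yaxis deg 63.36 z [-0. -0. -1.] F [ 0.2  0.1 -0. ] gap 60.3
```

View pics/w3.png

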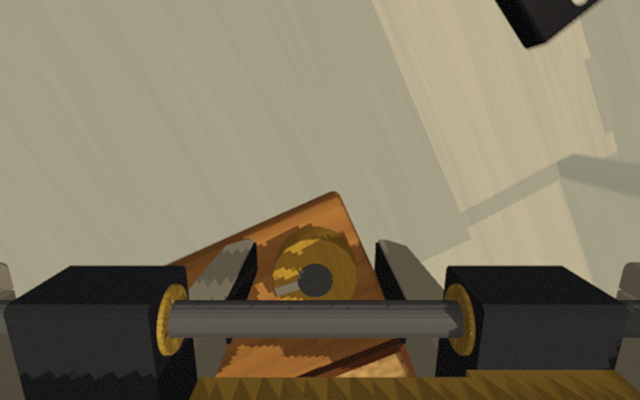

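The notch points left and slightly down (287,288), as expected near -1.43 rad. Now the third turn.

Call:
{"name": "jog_arm", "arguments": {
  "deltas": "0 0 0 0 0 0;0 0 0 0 0 0;0 0 0 0 0 0;0 0 0 0 0 0;0 0 0 0 0 0",
  "gripper": 1
}}

```text
time: 10.6
eef_pos: [0.5122, 0.149, 0.0644]
ee_rot: [-0.0, 0.234, 0.972, -0.0]
force: [-0.3, -2.6, 3.1]
finger_gap: 0.0397
```

Call:
{"name": "jog_arm", "arguments": {
  "deltas": "0 0 0 0 0 -0.0455;0 0 0 0 0 -0.091;0 0 0.001 0 0 -0.1365;0 0 0.001 0 0 -0.182;0 0 0.002 0 0 -0.2275;0 0 0.002 0 0 -0.273;0 0 0.002 0 0 -0.3185;0 0 0.002 0 0 -0.364;0 0 0.002 0 0 -0.4095;0 0 0.002 0 0 -0.455"
}}

```text
time: 11.6
eef_pos: [0.5145, 0.1494, 0.0647]
ee_rot: [0.001, 0.816, 0.579, 0.001]
force: [4.9, -2.5, -11.8]
finger_gap: 0.0396
```

Call:
{"name": "jog_arm", "arguments": {
  "deltas": "0 0 0 0 0 0;0 0 0 0 0 0;0 0 0 0 0 0",
  "gripper": -0.3
}}

```text
time: 11.9
eef_pos: [0.5121, 0.1496, 0.0649]
ee_rot: [-0.0, 0.813, 0.582, -0.0]
force: [-0.1, -0.2, -0.3]
finger_gap: 0.0583
```

Call:
{"name": "jog_arm", "arguments": {
  "deltas": "0 0 0.16 0 0 0;0 0 0.33 0 0 0;0 -0.1 0.4 0 0 0;0 -0.2 0.4 0 0 0;0 -0.2 0.4 0 0 0;0 -0.2 0.4 0 0 0"
}}

```text
time: 12.5
eef_pos: [0.5122, 0.0891, 0.1851]
ee_rot: [-0.0, 0.814, 0.581, 0.0]
force: [-0.0, -0.2, 0.2]
finger_gap: 0.0604
```

```bash
python3 - <<'E'
from h import *
S=st()
s=manip.snapshot("wrist"); cv2.imwrite("pics/w4.png",s["color"][:,:,::-1])
for n,z in [("foot_wheel",.067),("dial",.06),("lock",.06)]: print(n,obj(s,"wrist",n,z),[b["bbox"] for b in manip.boxes_of("wrist",n)])
E
```

```text
t 12.5 pos [512.2  89.1 185.1] yaxis deg -18.94 z [-0.     0.001 -1.   ] F [-0.  -0.2  0.2] gap 60.4
foot_wheel [(0.79, array([512.4, 148.2,  38.2,  38.1, -18.9]))] [[265.7, 104.9, 317.5, 163.5]]
dial [(0.97, array([524.8,  39.3,  49.8,  42. ,  71.5]))] [[328.2, 227.2, 376.5, 284.2]]
lock [(0.7, array([515.6, -65.3,  41.7,  35.5,  71.1]))] [[359.6, 296.9, 394.7, 378.0]]
```

View pics/w4.png

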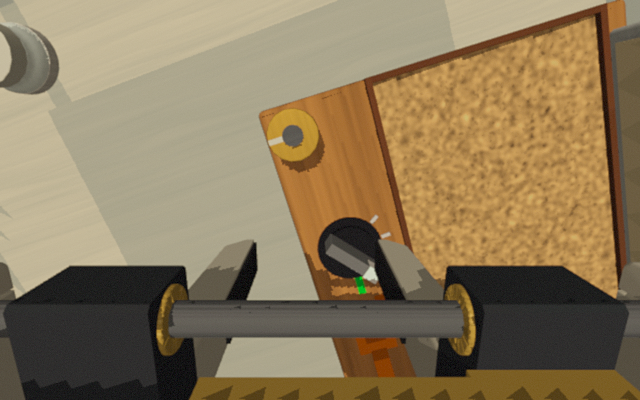

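The notch points lower left (272,143), roughly to the front. The dial bar runs from (327,238) to its white end (371,275), with the green mark at (361,286).

```bash
python3 - <<'E'
from h import *
s=manip.snapshot("wrist")
W=lambda u,v,z:p2w(s,(u,v),z)
def ang(a,b): d=b-a; return np.degrees(np.arctan2(d[1],d[0]))
print("front edge dir y", ang(W(335,340,.036),W(262,114,.036)), "tray front", ang(W(404,235,.046),W(368,82,.046)))
c=W(292.5,135.5,.067); print("wheel",c*1000,"notch",ang(c,W(272,143,.067)))
a=W(327,238,.075);b=W(372,276,.075); print("bar",a*1000,b*1000,ang(a,b),"len",np.linalg.norm(b-a))
print("green",W(361,286,.041)*1000, "disc", W(350,247,.049)*1000)
E
```

```text
front edge dir y 87.5588249942884 tray front 87.18972880465273
wheel [512.18263879 148.15027432  67.        ] notch -179.19893649836186
bar [511.66843807  65.68044146  75.        ] [535.74526922  23.15106064  75.        ] -60.484831834980206 len 0.048871689463670175
green [523.56400431  -1.100624    41.        ] disc [525.68393054  42.04400752  49.        ]
```

Call:
{"name": "jog_arm", "arguments": {
  "deltas": "0.04 -0.167 0 0 0 0.045;0.04 -0.167 0 0 0 0.09;0.04 -0.167 -0.1 0 0 0.135;0.04 -0.167 -0.1 0 0 0.18;0.04 -0.167 -0.1 0 0 0.225;0.04 -0.167 -0.2 0 0 0.269;0.04 -0.167 -0.3 0 0 0.269;0.04 -0.167 -0.38 0 0 0.269;0.04 -0.167 -0.38 0 0 0.269;0.04 -0.167 -0.38 0 0 0.269",
  "gripper": -0.3
}}

```text
time: 13.9
eef_pos: [0.5244, 0.0391, 0.0709]
ee_rot: [-0.0, 0.504, 0.864, -0.0]
force: [-0.1, 0.2, 0.8]
finger_gap: 0.0605
```

Call:
{"name": "jog_arm", "arguments": {
  "deltas": "0 0 0 0 0 0;0 0 0 0 0 0;0 0 0 0 0 0;0 0 0 0 0 0;0 0 0 0 0 0;0 0 0 0 0 0;0 0 0 0 0 0;0 0 0 0 0 0",
  "gripper": 1,
  "squeeze": 15
}}

```text
time: 14.7
eef_pos: [0.5245, 0.0393, 0.0709]
ee_rot: [0.0, 0.504, 0.864, -0.0]
force: [-0.2, -0.0, 1.2]
finger_gap: 0.0103
```

```bash
python3 - <<'E'
from h import *
S=st()
E
```

```text
t 14.7 pos [524.5  39.3  70.9] yaxis deg 29.49 z [-0. -0. -1.] F [-0.2 -0.   1.2] gap 10.3
```

Call:
{"name": "jog_arm", "arguments": {
  "deltas": "0 0 0 0 0 -0.04;0 0 0 0 0 -0.08;0 0 0 0 0 -0.12;0 0 0 0 0 -0.16;0 0 0 0 0 -0.178;0 0 0 0 0 -0.178;0 0 0 0 0 -0.178;0 0 0 0 0 -0.178"
}}

```text
time: 15.5
eef_pos: [0.5262, 0.0395, 0.071]
ee_rot: [0.001, 0.722, 0.692, 0.001]
force: [5.5, 0.9, -4.9]
finger_gap: 0.0098
```

Call:
{"name": "jog_arm", "arguments": {
  "deltas": "0 0 0 0 0 0;0 0 0 0 0 0;0 0 0 0 0 0;0 0 0 0 0 0",
  "gripper": -0.3
}}

```text
time: 15.9
eef_pos: [0.524, 0.0392, 0.0709]
ee_rot: [-0.0, 0.723, 0.691, -0.0]
force: [-0.1, -0.5, -0.0]
finger_gap: 0.0375
```

Call:
{"name": "jog_arm", "arguments": {
  "deltas": "0 0 0.16 0 0 0;0 0 0.3 0 0 0;-0.1 0.1 0.3 0 0 0;-0.1 -0.1 0.3 0 0 0;-0.1 -0.2 0.3 0 0 0;-0.1 -0.2 0.3 0 0 0"
}}

```text
time: 16.5
eef_pos: [0.4941, -0.0248, 0.1616]
ee_rot: [0.001, 0.724, 0.69, -0.0]
force: [0.1, 0.1, -0.7]
finger_gap: 0.0604
```

```bash
python3 - <<'E'
from h import *
S=st()
s=manip.snapshot("wrist"); cv2.imwrite("pics/w5.png",s["color"][:,:,::-1])
for n,z in [("foot_wheel",.067),("dial",.06),("lock",.06)]: print(n,obj(s,"wrist",n,z),[b["bbox"] for b in manip.boxes_of("wrist",n)])
E
```

```text
t 16.5 pos [494.1 -24.8 161.6] yaxis deg -2.8 z [ 0.001 -0.002 -1.   ] F [ 0.1  0.1 -0.7] gap 60.4
foot_wheel [] []
dial [(0.81, array([524.6,  36. ,  47.5,  42. , -53.1]))] []
lock [(0.87, array([521.2, -46.8,  80.7,  35.8,  87.9]))] [[335.4, 186.7, 381.7, 290.2]]
```

View pics/w5.png

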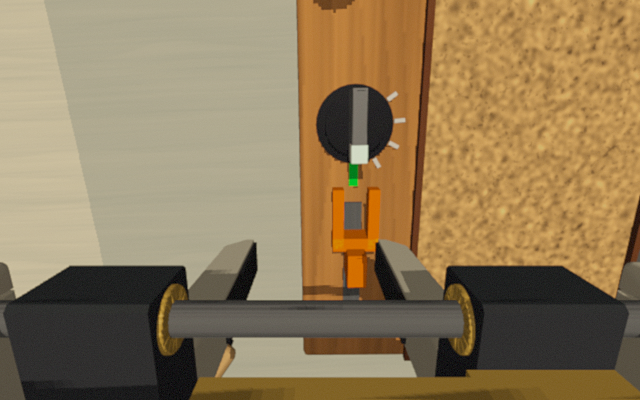

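The dial bar is vertical in the picture (359,88 to 360,163), in line with the green mark (353,175) and parallel to the station edges. The lock's tab is at (355,268). I'll take the tab next.

Call:
{"name": "jog_arm", "arguments": {
  "deltas": "0.085 -0.155 0 0 0 0;0.085 -0.155 0 0 0 0;0.085 -0.155 -0.12 0 0 0;0.085 -0.155 -0.22 0 0 0;0.085 -0.155 -0.319 0 0 0;0.085 -0.155 -0.319 0 0 0;0.085 -0.155 -0.319 0 0 0",
  "gripper": -0.4
}}

```text
time: 17.55
eef_pos: [0.5197, -0.0672, 0.0653]
ee_rot: [-0.001, 0.723, 0.691, -0.0]
force: [0.0, -0.6, -0.2]
finger_gap: 0.0649
```

Call:
{"name": "jog_arm", "arguments": {
  "deltas": "0 0 0 0 0 0;0 0 0 0 0 0;0 0 0 0 0 0;0 0 0 0 0 0;0 0 0 0 0 0;0 0 0 0 0 0",
  "gripper": 1
}}

```text
time: 18.15
eef_pos: [0.52, -0.0672, 0.0654]
ee_rot: [0.0, 0.723, 0.691, 0.0]
force: [0.6, 0.1, 0.7]
finger_gap: 0.0216
```

```bash
python3 - <<'E'
from h import *
S=st()
E
```

```text
t 18.15 pos [520.  -67.2  65.4] yaxis deg -2.55 z [ 0. -0. -1.] F [0.6 0.1 0.7] gap 21.6
```

Call:
{"name": "jog_arm", "arguments": {
  "deltas": "0 0 0 0 0 0;0 0 0 0 0 0;0 0 0 0 0 0"
}}

```text
time: 18.45
eef_pos: [0.5213, -0.0673, 0.0654]
ee_rot: [0.001, 0.723, 0.691, 0.001]
force: [5.8, -0.0, -1.8]
finger_gap: 0.0139
```

Call:
{"name": "jog_arm", "arguments": {
  "deltas": "0.001 0.02 0 0 0 0;0.002 0.04 0 0 0 0;0.003 0.06 0 0 0 0;0.004 0.08 0 0 0 0;0.005 0.1 0 0 0 0;0.005 0.112 0 0 0 0;0.005 0.112 0 0 0 0;0.005 0.112 0 0 0 0"
}}

```text
time: 19.25
eef_pos: [0.5224, -0.0348, 0.0654]
ee_rot: [0.001, 0.723, 0.691, 0.0]
force: [4.6, -3.9, -1.7]
finger_gap: 0.0144
```

```bash
python3 - <<'E'
from h import *
S=st()
E
```

```text
t 19.25 pos [522.4 -34.8  65.4] yaxis deg -2.61 z [ 0.002 -0.002 -1.   ] F [ 4.6 -3.9 -1.7] gap 14.4
```

Moved 32.5 mm, now at the stop. Release, lift, and look from above.

Call:
{"name": "jog_arm", "arguments": {
  "deltas": "0 0 0 0 0 0;0 0 0 0 0 0;0 0 0 0 0 0;0 0 0 0 0 0",
  "gripper": -0.3
}}

```text
time: 19.65
eef_pos: [0.521, -0.0335, 0.0651]
ee_rot: [-0.0, 0.723, 0.691, -0.0]
force: [0.0, 0.5, -0.0]
finger_gap: 0.0412
```

Call:
{"name": "jog_arm", "arguments": {
  "deltas": "0 0 0.16 0 0 0;0 0 0.32 0 0 0;-0.1 -0.3 0.48 0 0 0;-0.1 -0.45 0.48 0 0 0;-0.1 -0.45 0.48 0 0 0;-0.1 -0.45 0.48 0 0 0;-0.1 -0.45 0.48 0 0 0",
  "gripper": -1
}}

```text
time: 20.35
eef_pos: [0.4911, -0.1693, 0.2095]
ee_rot: [0.0, 0.724, 0.69, 0.0]
force: [0.3, -0.1, -1.1]
finger_gap: 0.092
```

```bash
python3 - <<'E'
from h import *
S=st(); print(S["joint_pos"])
s=manip.snapshot("wrist"); cv2.imwrite("pics/w6.png",s["color"][:,:,::-1])
for n,z in [("dial",.06),("lock",.06),("pill_case",.018),("earbud_case",.026)]: print(n,obj(s,"wrist",n,z),[b["bbox"] for b in manip.boxes_of("wrist",n)])
s=manip.snapshot("top");
for n,z in [("pill_case",.018),("earbud_case",.026),("remote",.018),("station",.04)]: print(n,obj(s,"top",n,z))
E
```

```text
t 20.35 pos [ 491.1 -169.3  209.5] yaxis deg -2.7 z [ 0.  0. -1.] F [ 0.3 -0.1 -1.1] gap 92.0
[-0.17406162  0.43933512  0.55652334  2.11945488 -0.36828527  0.67569058
  0.58400242]
dial [] []
lock [(0.72, array([521.5, -31.6,  35.1,  32.3,  -2.7]))] [[329.0, 0.0, 370.5, 50.0]]
pill_case [(0.29, array([643. , -94.4, 335.7, 170.1,  -2.7]))] [[368.4, 335.1, 410.5, 378.6]]
earbud_case [(0.62, array([ 446.3, -358.9,   57.2,   46.1,   81.5]))] [[261.8, 336.8, 309.2, 381.2]]
pill_case []
earbud_case [(0.83, array([ 452.5, -468.6,   65.3,   51.2,  -28.7])), (0.57, array([529.5,  39.7,  39.2,  36.9,  43.5])), (0.56, array([ 447.1, -359.2,   61.8,   47. ,   79.1]))]
remote [(0.98, array([436.8, 385. , 143.1,  41.7, -77.5]))]
station [(0.87, array([633.9,  -1.8, 344.7, 310.1,  87.5]))]
```

View pics/w6.png

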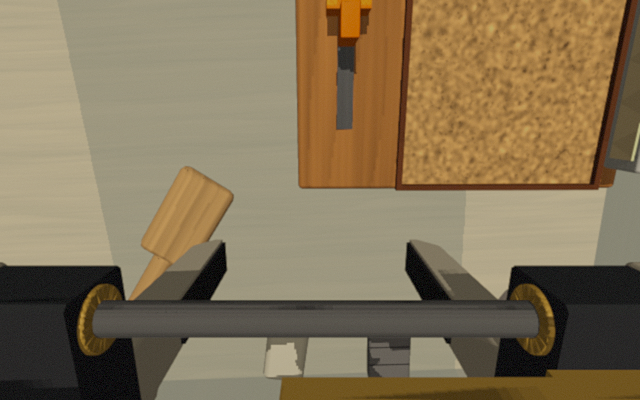

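The view shows the lock slid up at (350,20), with its track (345,90) bare behind it. The earbud case and pill case lie under the hand. Now the earbud case.

Call:
{"name": "jog_arm", "arguments": {
  "deltas": "-0.148 -0.3 0 0 0 -0.038;-0.148 -0.5 0 0 0 -0.038;-0.148 -0.635 -0.1 0 0 -0.038;-0.148 -0.635 -0.2 0 0 -0.038;-0.148 -0.635 -0.35 0 0 -0.038;-0.148 -0.635 -0.5 0 0 -0.038;-0.148 -0.635 -0.615 0 0 -0.038;-0.148 -0.635 -0.615 0 0 -0.038",
  "gripper": -0.7
}}

```text
time: 21.85
eef_pos: [0.4462, -0.3594, 0.0218]
ee_rot: [-0.001, 0.763, 0.646, -0.0]
force: [-0.2, -0.4, 1.0]
finger_gap: 0.0795
```

Call:
{"name": "jog_arm", "arguments": {
  "deltas": "0 0 0 0 0 0;0 0 0 0 0 0;0 0 0 0 0 0;0 0 0 0 0 0;0 0 0 0 0 0;0 0 0 0 0 0;0 0 0 0 0 0",
  "gripper": 1,
  "squeeze": 20
}}

```text
time: 22.55
eef_pos: [0.4475, -0.3591, 0.0252]
ee_rot: [0.0, 0.763, 0.647, 0.0]
force: [-0.1, 0.2, 5.8]
finger_gap: 0.0462
```

```bash
python3 - <<'E'
from h import *
S=st()
E
```

```text
t 22.55 pos [ 447.5 -359.1   25.2] yaxis deg -9.38 z [ 0.001 -0.    -1.   ] F [-0.1  0.2  5.8] gap 46.2
```

Call:
{"name": "jog_arm", "arguments": {
  "deltas": "0 0 0.12 0 0 0;0 0 0.28 0 0 0;0.05 0.08 0.42 0 0 0;0.12 0.2 0.5 0 0 0.01;0.2 0.32 0.5 0 0 0.02;0.28 0.44 0.5 0 0 0.03;0.35 0.56 0.5 0 0 0.038;0.4 0.65 0.5 0 0 0.038;0.4 0.7 0.5 0 0 0.038;0.4 0.7 0.5 0 0 0.038"
}}

```text
time: 23.55
eef_pos: [0.5666, -0.1469, 0.1742]
ee_rot: [-0.001, 0.722, 0.692, -0.0]
force: [0.2, 0.4, -0.7]
finger_gap: 0.0461
```

```bash
python3 - <<'E'
from h import *
S=st()
E
```

```text
t 23.55 pos [ 566.6 -146.9  174.2] yaxis deg -2.37 z [-0.001  0.001 -1.   ] F [ 0.2  0.4 -0.7] gap 46.1
```

Call:
{"name": "jog_arm", "arguments": {
  "deltas": "0.1 0.14 0 0 0 0;0.2 0.28 0 0 0 0;0.3 0.42 0 0 0 0;0.32 0.465 -0.05 0 0 0;0.32 0.465 -0.15 0 0 0;0.32 0.465 -0.25 0 0 0;0.32 0.465 -0.32 0 0 0;0.32 0.465 -0.345 0 0 0;0.32 0.465 -0.358 0 0 0;0.32 0.465 -0.358 0 0 0"
}}

```text
time: 24.55
eef_pos: [0.663, -0.0109, 0.0677]
ee_rot: [0.0, 0.723, 0.691, -0.0]
force: [-0.4, -0.2, -1.9]
finger_gap: 0.0455
```

Call:
{"name": "jog_arm", "arguments": {
  "deltas": "0 0 0 0 0 0;0 0 0 0 0 0;0 0 0 0 0 0;0 0 0 0 0 0",
  "gripper": -0.5
}}

```text
time: 24.95
eef_pos: [0.6633, -0.0095, 0.0678]
ee_rot: [0.0, 0.723, 0.691, 0.0]
force: [-0.2, -0.4, -0.0]
finger_gap: 0.0688
```

Call:
{"name": "jog_arm", "arguments": {
  "deltas": "0 0 0.12 0 0 0;0 0 0.28 0 0 0;0 -0.1 0.4 0 0 0;0 -0.25 0.4 0 0 0;0 -0.4 0.4 0 0 0;0 -0.55 0.4 0 0 0;0 -0.7 0.4 0 0 0;-0.1 -0.8 0.4 0 0 0;-0.1 -0.8 0.4 0 0 0;-0.1 -0.8 0.4 0 0 0"
}}

```text
time: 25.95
eef_pos: [0.6324, -0.2507, 0.1877]
ee_rot: [0.0, 0.724, 0.69, 0.0]
force: [0.1, 0.1, -0.3]
finger_gap: 0.0698
```

```bash
python3 - <<'E'
from h import *
S=st()
s=manip.snapshot("wrist"); cv2.imwrite("pics/w7.png",s["color"][:,:,::-1])
for n,z in [("pill_case",.018),("earbud_case",.066)]: print(n,obj(s,"wrist",n,z),[b["bbox"] for b in manip.boxes_of("wrist",n)])
s=manip.snapshot("top");cv2.imwrite("pics/t7.png",s["color"][:,:,::-1])
for n,z in [("pill_case",.018),("earbud_case",.066),("remote",.018),("station",.04)]: print(n,obj(s,"top",n,z))
E
```

```text
t 25.95 pos [ 632.4 -250.7  187.7] yaxis deg -2.7 z [ 0.  0. -1.] F [ 0.1  0.1 -0.3] gap 69.8
pill_case [(0.89, array([ 568.9, -330.4,   55.3,   43. ,   87.3]))] [[240.0, 245.4, 280.4, 301.3]]
earbud_case [(0.61, array([ 511.3, -424.9,   15.3,    3.5,   74.5]))] [[193.3, 386.7, 198.0, 399.9]]
pill_case [(0.63, array([ 565.4, -361.6,   79.7,   45.4,   88.6]))]
earbud_case [(0.6, array([659.8, -12.6,  59.5,  47.2,  88.7]))]
remote [(0.66, array([436.2, 384.6, 142. ,  40.6, -76.3]))]
station [(0.63, array([724.2, 319. , 100.5,  73.8,  51.9])), (0.56, array([702.9,  -5.1, 339. , 171.8,  87.8]))]
```

Call:
{"name": "jog_arm", "arguments": {
  "deltas": "-0.1 -0.15 0 0 0 0.007;-0.223 -0.3 0 0 0 0.007;-0.223 -0.345 -0.1 0 0 0.007;-0.223 -0.345 -0.25 0 0 0.007;-0.223 -0.345 -0.4 0 0 0.007;-0.223 -0.345 -0.5 0 0 0.007;-0.223 -0.345 -0.55 0 0 0.007;-0.223 -0.345 -0.55 0 0 0.007;-0.223 -0.345 -0.55 0 0 0.007",
  "gripper": -0.7
}}

```text
time: 27.35
eef_pos: [0.5665, -0.3535, 0.0228]
ee_rot: [0.0, 0.715, 0.699, -0.0]
force: [0.6, 0.0, 0.7]
finger_gap: 0.0791
```

Call:
{"name": "jog_arm", "arguments": {
  "deltas": "0 0 0 0 0 0;0 0 0 0 0 0;0 0 0 0 0 0;0 0 0 0 0 0;0 0 0 0 0 0;0 0 0 0 0 0;0 0 0 0 0 0",
  "gripper": 1
}}

```text
time: 28.05
eef_pos: [0.5663, -0.3531, 0.0226]
ee_rot: [0.0, 0.715, 0.699, 0.0]
force: [-0.2, 1.6, 4.2]
finger_gap: 0.048
```

```bash
python3 - <<'E'
from h import *
S=st()
E
```

```text
t 28.05 pos [ 566.3 -353.1   22.6] yaxis deg -1.29 z [ 0.  0. -1.] F [-0.2  1.6  4.2] gap 48.0
```

Call:
{"name": "jog_arm", "arguments": {
  "deltas": "0 0 0.12 0 0 0;0 0 0.28 0 0 0;0.05 0.1 0.42 0 0 0;0.1 0.22 0.45 0 0 -0.007;0.15 0.35 0.45 0 0 -0.007;0.2 0.48 0.45 0 0 -0.007;0.25 0.6 0.45 0 0 -0.007;0.307 0.72 0.45 0 0 -0.007;0.307 0.825 0.45 0 0 -0.007;0.307 0.825 0.45 0 0 -0.007"
}}

```text
time: 29.05
eef_pos: [0.6588, -0.0992, 0.1562]
ee_rot: [-0.002, 0.72, 0.694, 0.0]
force: [1.0, 0.3, 0.0]
finger_gap: 0.0476
```

Call:
{"name": "jog_arm", "arguments": {
  "deltas": "0 0 -0.05 0 0 0;0 0 -0.15 0 0 0;0 0 -0.24 0 0 0;0 0 -0.285 0 0 0;0 0 -0.3 0 0 0;0 0 -0.312 0 0 0;0 0 -0.312 0 0 0"
}}

```text
time: 29.75
eef_pos: [0.6585, -0.1063, 0.0641]
ee_rot: [0.0, 0.723, 0.691, 0.0]
force: [0.8, 0.1, -0.3]
finger_gap: 0.0478
```

```bash
python3 - <<'E'
from h import *
S=st()
E
```

```text
t 29.75 pos [ 658.5 -106.3   64.1] yaxis deg -2.59 z [ 0.001 -0.    -1.   ] F [ 0.8  0.1 -0.3] gap 47.8
```

Call:
{"name": "jog_arm", "arguments": {
  "deltas": "0 0 0 0 0 0;0 0 0 0 0 0;0 0 0 0 0 0;0 0 0 0 0 0",
  "gripper": -0.5
}}

```text
time: 30.15
eef_pos: [0.6585, -0.1055, 0.0641]
ee_rot: [0.0, 0.723, 0.691, 0.0]
force: [-0.2, -0.2, 0.3]
finger_gap: 0.069
```

Call:
{"name": "jog_arm", "arguments": {
  "deltas": "0 0 0.12 0 0 0;0 0 0.28 0 0 0;0 0.1 0.42 0 0 0;-0.1 0.25 0.5 0 0 0.03;-0.2 0.4 0.5 0 0 0.06;-0.3 0.55 0.5 0 0 0.087;-0.35 0.7 0.5 0 0 0.087;-0.4 0.8 0.5 0 0 0.087;-0.4 0.9 0.5 0 0 0.087;-0.4 0.9 0.5 0 0 0.087"
}}

```text
time: 31.15
eef_pos: [0.5374, 0.1697, 0.2136]
ee_rot: [-0.001, 0.619, 0.785, 0.001]
force: [-0.1, 1.0, -0.4]
finger_gap: 0.0696
```

```bash
python3 - <<'E'
from h import *
S=st(); print(S["joint_pos"])
s=manip.snapshot("wrist"); cv2.imwrite("pics/w8.png",s["color"][:,:,::-1])
print("wrist remote",obj(s,"wrist","remote",.018))
s=manip.snapshot("top");cv2.imwrite("pics/t8.png",s["color"][:,:,::-1])
for n,z in [("pill_case",.058),("earbud_case",.066),("remote",.018)]: print(n,obj(s,"top",n,z))
E
```

```text
t 31.15 pos [537.4 169.7 213.6] yaxis deg 13.52 z [-0.     0.002 -1.   ] F [-0.1  1.  -0.4] gap 69.6
[-0.79727032  0.48768908  0.56759673  2.02189274 -0.38716244  0.73685697
  0.2447647 ]
wrist remote [(0.86, array([452.2, 319.8,  38.9,   6.3,  13.5]))]
pill_case [(0.78, array([ 657. , -107.7,   92.6,   47.6,   88.7])), (0.61, array([525.9, -12.4,  58.8,  32.3,  88.6]))]
earbud_case [(0.97, array([ 451.4, -453.1,   66. ,   48.6,  -37.3])), (0.84, array([659.8, -12.6,  59.5,  47.2,  88.7])), (0.6, array([629.2,  -3.1, 334.9, 301.2,  87.4])), (0.59, array([523.7,  36. ,  41.4,  41. ,  39.1])), (0.27, array([522.1, -12.4,  58.4,  32.1,  88.6]))]
remote [(0.55, array([448.9, 332.5,  43.2,  35.2,   1.3])), (0.22, array([310.1, 282.3,  64.3,  55. ,  88.5]))]
```

Call:
{"name": "jog_arm", "arguments": {
  "deltas": "-0.08 0.15 0 0 0 0;-0.16 0.3 0 0 0 0;-0.24 0.45 0 0 0 0;-0.32 0.6 0 0 0 0;-0.34 0.735 -0.1 0 0 0;-0.34 0.735 -0.25 0 0 0;-0.34 0.735 -0.4 0 0 0;-0.34 0.735 -0.55 0 0 0;-0.34 0.735 -0.638 0 0 0;-0.34 0.735 -0.638 0 0 0",
  "gripper": -0.7
}}

```text
time: 32.45
eef_pos: [0.4369, 0.383, 0.0207]
ee_rot: [-0.0, 0.623, 0.782, -0.001]
force: [-0.4, -0.8, -0.7]
finger_gap: 0.0788
```

Call:
{"name": "jog_arm", "arguments": {
  "deltas": "0 0 0 0 0 0;0 0 0 0 0 0;0 0 0 0 0 0;0 0 0 0 0 0;0 0 0 0 0 0;0 0 0 0 0 0;0 0 0 0 0 0;0 0 0 0 0 0;0 0 0 0 0 0",
  "gripper": 1,
  "squeeze": 25
}}

```text
time: 33.35
eef_pos: [0.4364, 0.385, 0.0225]
ee_rot: [0.0, 0.622, 0.783, 0.0]
force: [0.5, 1.2, 3.1]
finger_gap: 0.0397
```

```bash
python3 - <<'E'
from h import *
S=st()
E
```

```text
t 33.35 pos [436.4 385.   22.5] yaxis deg 13.11 z [ 0.  0. -1.] F [0.5 1.2 3.1] gap 39.7
```

Call:
{"name": "jog_arm", "arguments": {
  "deltas": "0 0 0.12 0 0 0;0 0 0.28 0 0 0;0.05 -0.06 0.42 0 0 0.045;0.13 -0.16 0.45 0 0 0.09;0.22 -0.27 0.45 0 0 0.135;0.31 -0.38 0.45 0 0 0.18;0.4 -0.5 0.45 0 0 0.225;0.49 -0.61 0.45 0 0 0.27;0.58 -0.72 0.45 0 0 0.315;0.67 -0.83 0.45 0 0 0.36"
}}

```text
time: 34.35
eef_pos: [0.6378, 0.1343, 0.157]
ee_rot: [-0.0, 0.103, 0.995, -0.0]
force: [0.4, 0.7, -1.5]
finger_gap: 0.0397
```

Call:
{"name": "jog_arm", "arguments": {
  "deltas": "0.05 -0.07 0 0 0 0.03;0.1 -0.133 0 0 0 0.053;0.1 -0.133 0 0 0 0.053;0.1 -0.133 0 0 0 0.053"
}}

```text
time: 34.75
eef_pos: [0.6668, 0.0955, 0.1568]
ee_rot: [-0.001, 0.023, 1.0, 0.0]
force: [-1.0, 0.4, -1.4]
finger_gap: 0.0396
```

```bash
python3 - <<'E'
from h import *
S=st()
s=manip.snapshot("wrist");cv2.imwrite("pics/w9.png",s["color"][:,:,::-1])
E
```

```text
t 34.75 pos [666.8  95.5 156.8] yaxis deg 87.31 z [-0.001  0.    -1.   ] F [-1.   0.4 -1.4] gap 39.6
```

View pics/w9.png

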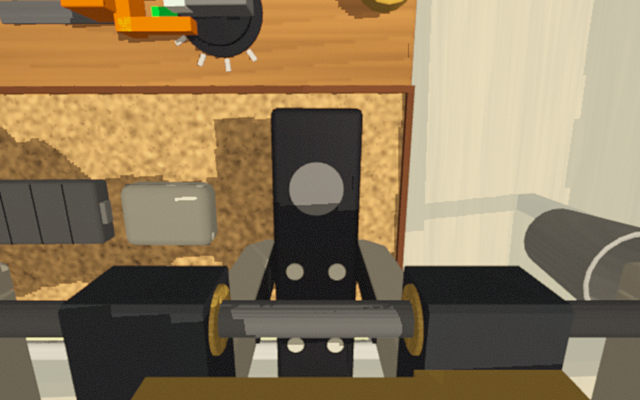

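The view shows the remote held straight and level above the tray's free left part. The pill case (50,212) and earbud case (168,213) lie flat, and the fork straddles the pointer. Lower it.

Call:
{"name": "jog_arm", "arguments": {
  "deltas": "0 0 -0.05 0 0 0;0 0 -0.15 0 0 0;0 0 -0.24 0 0 0;0 0 -0.285 0 0 0;0 0 -0.3 0 0 0;0 0 -0.311 0 0 0;0 0 -0.311 0 0 0"
}}

```text
time: 35.5
eef_pos: [0.6676, 0.0963, 0.0644]
ee_rot: [0.0, 0.022, 1.0, 0.0]
force: [0.7, -0.4, -0.2]
finger_gap: 0.0399
```

Call:
{"name": "jog_arm", "arguments": {
  "deltas": "0 0 0 0 0 0;0 0 0 0 0 0;0 0 0 0 0 0;0 0 0 0 0 0",
  "gripper": -0.35
}}

```text
time: 35.9
eef_pos: [0.6675, 0.096, 0.0645]
ee_rot: [0.0, 0.022, 1.0, 0.0]
force: [1.0, -0.6, 0.4]
finger_gap: 0.0623
```

Call:
{"name": "jog_arm", "arguments": {
  "deltas": "0 0 0.12 0 0 0;0 0 0.28 0 0 0;-0.1 0.1 0.42 0 0 0;-0.25 0.25 0.5 0 0 -0.02;-0.4 0.4 0.5 0 0 -0.04;-0.5 0.55 0.5 0 0 -0.06;-0.5 0.7 0.5 0 0 -0.08;-0.5 0.85 0.5 0 0 -0.1;-0.5 0.9 0.5 0 0 -0.1;-0.5 0.9 0.5 0 0 -0.1"
}}

```text
time: 36.9
eef_pos: [0.5148, 0.3735, 0.2139]
ee_rot: [-0.0, 0.174, 0.985, 0.002]
force: [0.2, 0.8, 0.1]
finger_gap: 0.0626
```

```bash
python3 - <<'E'
from h import *
S=st()
s=manip.snapshot("top");i=s["color"][:,:,::-1]
cv2.imwrite("pics/t9.png",cv2.resize(i[100:240,225:385],(800,700),interpolation=cv2.INTER_CUBIC)[:600])
for n,z in [("pill_case",.058),("earbud_case",.066),("remote",.058),("lock",.06),("dial",.06)]: print(n,obj(s,"top",n,z))
r=Ro.from_euler("z",-2.6,degrees=True).as_matrix()
o=np.array([.6105,-.0014,0])
print("lock tab top home/open px",w2p(s,o+r@[-.088,-.039,.08]),w2p(s,o+r@[-.088,-.071,.08]))
E
```

```text
t 36.9 pos [514.8 373.5 213.9] yaxis deg 69.95 z [-0.     0.003 -1.   ] F [0.2 0.8 0.1] gap 62.6
pill_case [(0.69, array([ 658.2, -107.9,   92.9,   50.4,   88.4])), (0.15, array([525.1,  37.6,  38.1,  35.8,  43.7]))]
earbud_case [(0.64, array([659.8, -12.6,  59.6,  47.2,  88.7]))]
remote [(0.86, array([662.2,  95.5, 137.7,  41. ,  -3. ]))]
lock [(0.77, array([523. , -11. ,  61.4,  32.3,  88.6])), (0.69, array([718. , 313.2,  96.3,  68.9,  44.1]))]
dial [(0.6, array([523.5,  37.5,  40. ,  37.6,  43.7])), (0.49, array([524.3,  -9.7,  64. ,  34.9,  88.6]))]
lock tab top home/open px [319.03924528 210.54175374] [331.2756502  210.79795679]
```

View pics/t9.png

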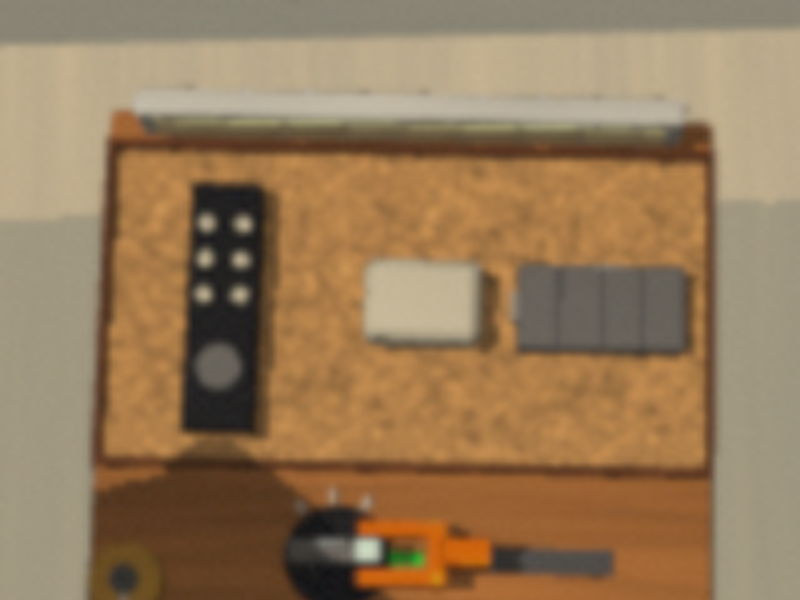

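The remote (225,305), earbud case (422,302) and pill case (600,308) all lie flat in the tray. The tab is at full-frame px (318.6,210.4); fully home would be (319.0,210.5). Handing in.

```bash
python3 -c "
from workcell import manip
print(manip.hand_in())"
```

```text
the job is handed in; nothing more can be done
None
```

The job is handed in at about 37 s of robot time; I got no verdict back.

- **Foot wheel:** I turned it about 4.3 rad clockwise in three grasps. From the notch it then read about -0.06 rad. I did not measure the station's tilt itself.
- **Dial and lock:** The dial pointer is on the green mark, lined up with the station's edges. The lock moved 32 mm to its stop, and in the last picture its tab is within half a pixel of where fully home should be.
- **Tray:** The earbud case, pill case and remote lie flat, side by side, and well within the limits. No red glasses case was to be seen, only a red book. The blue earbud look-alike was left alone.

The gripper was open and clear at hand-in. I did not re-measure the tumbler, dish, brush and jar at the end, but no move went near them. No check failed, though the networks sometimes reported wrong boxes (for example, the dial as an earbud case), which I set aside after comparing them with the pictures.

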